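# Pack the flux pots into the soldering kit case and latch it

## Robot

A 7-joint arm with a two-finger parallel gripper is mounted at the origin on the work surface. World frame = base frame: x ahead of the robot, y to its left, z up, the work surface at z = 0. Lengths are in m, angles in rad, forces in N, time in s.
With the tool pointing down it reaches from about 0.425 to 0.8 m from the base axis. Payload 8.3 kg.
Tool frame: the origin (TCP) lies on the centre line of the jaws, within the pads' length; the fingertips stand 8 mm ahead of it and the grasp point (between the pads) lies 11 mm behind it; z points along the fingers, y is the line along which they close (so a half turn about z gives the same grasp; the last joint's range is limited). The gripper opens to 85 mm and grips with 20 to 120 N. Pads are 22 mm wide; open, the fingers measure 114 mm over their backs; the gripper's body (76 mm by 85 mm) begins 54 mm behind the grasp point. The pads swing forward as they close: fully open they stand 13 mm farther back than shut.
Start: joints at [-1.295, 0.383, 0.016, 1.37, -0.006, 1.388, -0.046], TCP at [0.208, 0.589, 0.239] pointing down, gripper open.
Joint ranges: [-2.95, 2.95], [-0.25, 2.06], [-1.52, 1.56], [0.18, 2.33], [-1.44, 4.58], [0.02, 2.06], [-3.01, 3.01]. Speed limits (rad/s): [2.39, 2.39, 3.01, 3.01, 3.14, 3.14, 3.14].

## Interface

Orientations are given as a unit quaternion [w, x, y, z].
In Python, from rig import bot gives the robot as it stands. Calls block until the motion is done:
- bot.movep(position, orientation): joint-space move of the TCP to a pose.
- bot.line_to(position, rot=None, max_speed=0.15): straight line of the TCP; rot=None keeps the orientation; max_speed is the mean speed in m/s.
- bot.goto_joints(angles): joint-space move.
- bot.open_gripper() and bot.grasp(newtons=None): open the fingers fully, or close them until they stop; newtons is the grip in N (None keeps the last).
- bot.pause(seconds).
- bot.ik(position, orientation): joint angles nearest the present ones, or None.
- bot.get_obs(): the state.
- bot.capture(name): name is "side" or "top" or "wrist"; returns a dict with "image" (480x640x3 uint8, blue, green, red), "fx", "fy", "cx", "cy" (pixels), "D" ([k1, k2, p1, p2, k3] as OpenCV has them; the pictures are not rectified), "eye" and "attitude" of the camera in the world. Camera axes: x right, y down, z forward; pixel columns grow to the right and rows downward; lengths in m; the calibration is good to about 2 mm. A picture is of the moment at which its call begins. There is no depth.
A pose or a line that the arm cannot do raises bot.Unreachable and nothing moves.
- bot.hand_in(): hands the job in; it is judged then, once.
The state is a dict: "t": time; "joint_positions": joint angles; "qvel": joint speeds; "tau": joint torques, N m; "ee_pos": TCP position; "orientation": TCP orientation; "contact_force": force on the tool from outside, world axes, zero at the start; "moment": the same for the moment, N m; "opening": finger opening in m; "gripper_force": force on a finger pad.
Only numpy, scipy, OpenCV 4.12 (cv2) and the standard library are available. Lean on these libraries where they do the work, as an engineer would, in place of code of your own. Each camera call takes 0.05 s, during which the arm holds its last target. There are 200 camera calls.

## Task

Pack up the soldering kit: push the red cap of every flux pot fully home, stand every pot upright on the floor of the blue case clear of the low dividers, then shut the lid fully, and only after that swing the brass hasp down until it lies flat against the case's front over its catch. Leave the solder reel, tweezers and copper ring where they are.

Things in the scene. Friction and masses are not known exactly. Their poses are not given: they have to be found in the camera images.
- case: blue steel kit case fixed to the bench, 176 (x) x 206 (y) x 64 mm high, walls and floor 5 mm, open on top; origin: centre of its underside, z up. The lid hinges on the top edge of its +x side; hasp and catch are mid-way along its -x (front) side. Grey dividers 8 mm high, 4 mm thick on the floor along x = 0 and y = 0 make four compartments 81 x 96 mm, centred at x +-42, y +-50 mm
- lid (a joint): angle of the case's lid in rad: 0 = shut flat on the rim, grows as it opens (2.1 at most; starts standing open). Flat blue plate 176 x 206 x 10 mm, stiff hinge: it stays where it is left, about 2 to 4 N at its free edge moves it
- lid_hinge (a point): middle of the lid's hinge axis (axis along the case's y), 64 mm up, on the case's +x top edge; the lid's underside lies in line with it and the lid is 10 mm thick outward
- lid_edge (a point): middle of the lid's free edge, on its outer face, 176 mm from the hinge
- hasp (a joint): angle of the brass hasp in rad relative to the lid: 0 = hanging flat against the case's front with its slot over the catch stud when the lid is shut, pi/2 = sticking out in the lid's plane, 2.8 = folded up and back. Stiff: stays where it is left, about 1 to 2 N at its tip moves it
- hasp_hinge (a point): middle of the hasp's hinge axis (along the case's y) on the lid's free edge, 4 mm beyond the edge and 6 mm out from the lid's underside; with the lid shut 70 mm above the bench
- hasp_tip (a point): middle of the free end of the hasp, 42 mm from its hinge, at the outer face of an 8 mm outward lip; the hasp is a slotted brass plate 34 mm wide, 42 mm long, 4 mm thick
- catch (a point): outer end of the catch: a brass stud 8 mm across, standing 10 mm out of the case's front, 47 mm above the bench
- pot_a: flux pot: squat white cylinder with a paper band, 44 mm across, 30 mm high, 0.12 kg, with a narrower red push-on cap above; origin at the centre of its underside, z up. 42.5 mm tall with the cap home. Three or four pots are there in a run
- cap_a (a joint): how far the red cap of pot_a stands up, in m: 0 = pushed fully home, 0.008 = just on. Cap 34 mm across, 12 mm high, its top 42.5 mm above the pot's underside when home; stiff, about 4 N moves it, pulling lifts it again
- pot_b: flux pot: squat amber cylinder with a paper band, 44 mm across, 30 mm high, 0.12 kg, with a narrower red push-on cap above; origin at the centre of its underside, z up. 42.5 mm tall with the cap home. Three or four pots are there in a run
- cap_b (a joint): how far the red cap of pot_b stands up, in m: 0 = pushed fully home, 0.008 = just on. Cap 34 mm across, 12 mm high, its top 42.5 mm above the pot's underside when home; stiff, about 4 N moves it, pulling lifts it again
- pot_c: flux pot: squat white cylinder with a paper band, 44 mm across, 30 mm high, 0.12 kg, with a narrower red push-on cap above; origin at the centre of its underside, z up. 42.5 mm tall with the cap home. Three or four pots are there in a run
- cap_c (a joint): how far the red cap of pot_c stands up, in m: 0 = pushed fully home, 0.008 = just on. Cap 34 mm across, 12 mm high, its top 42.5 mm above the pot's underside when home; stiff, about 4 N moves it, pulling lifts it again
- pot_d: flux pot: squat amber cylinder with a paper band, 44 mm across, 30 mm high, 0.12 kg, with a narrower red push-on cap above; origin at the centre of its underside, z up. 42.5 mm tall with the cap home. Three or four pots are there in a run
- cap_d (a joint): how far the red cap of pot_d stands up, in m: 0 = pushed fully home, 0.008 = just on. Cap 34 mm across, 12 mm high, its top 42.5 mm above the pot's underside when home; stiff, about 4 N moves it, pulling lifts it again
- solder_reel: bystander: small orange solder reel standing flat, 34 mm across, 25 mm high; origin at the centre of its underside
- tweezers: bystander: brass tweezers lying flat, 110 mm long (along its x), 20 mm wide, 8 mm high; origin at its middle underneath
- copper_ring: bystander: short copper tube offcut standing on end, 40 mm across, 12 mm high; origin at the centre of its underside

How it is judged:
On the way, in this order (a step that is already met when the one before it is completed fails the run):
1. every pot stands in the case with its cap home (x of pot_a in the frame of case between -0.08 and 0.08 m and y of pot_a in the frame of case between -0.095 and 0.095 m and z of each of pot_a, pot_b, pot_c, pot_d in the frame of case below 0.009 m and angle between each of pot_a, pot_b, pot_c, pot_d's own z axis and vertical below 0.12 rad and value of joint each of cap_a, cap_b, cap_c, cap_d below 0.002 m and linear speed of each of pot_a, pot_b, pot_c, pot_d below 0.03 m/s and x of pot_b in the frame of case between -0.08 and 0.08 m and y of pot_b in the frame of case between -0.095 and 0.095 m and x of pot_c in the frame of case between -0.08 and 0.08 m and y of pot_c in the frame of case between -0.095 and 0.095 m and x of pot_d in the frame of case between -0.08 and 0.08 m and y of pot_d in the frame of case between -0.095 and 0.095 m and not (value of joint lid below 0.05 rad) and not (value of joint hasp below 0.12 rad)), for 0.2 s.
2. the lid is shut, hasp still open (value of joint lid below 0.05 rad and not (value of joint hasp below 0.12 rad)), for 0.2 s.
3. the hasp lies in its catch (value of joint lid below 0.05 rad and value of joint hasp below 0.12 rad), for 0.2 s.
At the end, for the whole second after the job is handed in: Every pot present stands in the case within its walls, on the floor (under 9 mm above the case's underside level), within 0.12 rad of upright and at rest, each cap within 2 mm of home; lid within 0.05 rad of shut; hasp within 0.12 rad of flat over its catch (all of step 3 and x of pot_a in the frame of case between -0.08 and 0.08 m and y of pot_a in the frame of case between -0.095 and 0.095 m and z of each of pot_a, pot_b, pot_c, pot_d in the frame of case below 0.009 m and angle between each of pot_a, pot_b, pot_c, pot_d's own z axis and vertical below 0.12 rad and value of joint each of cap_a, cap_b, cap_c, cap_d below 0.002 m and linear speed of each of pot_a, pot_b, pot_c, pot_d below 0.03 m/s and x of pot_b in the frame of case between -0.08 and 0.08 m and y of pot_b in the frame of case between -0.095 and 0.095 m and x of pot_c in the frame of case between -0.08 and 0.08 m and y of pot_c in the frame of case between -0.095 and 0.095 m and x of pot_d in the frame of case between -0.08 and 0.08 m and y of pot_d in the frame of case between -0.095 and 0.095 m); the robot touches nothing.
It fails at once if the solder reel is moved more than 6 cm or knocked over (distance of solder_reel from where it was at the start of the episode above 0.06 m or angle between solder_reel's own z axis and vertical above 0.8 rad).
It fails at once if the tweezers is moved more than 6 cm or knocked over (distance of tweezers from where it was at the start of the episode above 0.06 m or angle between tweezers's own z axis and vertical above 0.8 rad).
It fails at once if the copper ring is moved more than 6 cm or knocked over (distance of copper_ring from where it was at the start of the episode above 0.06 m or angle between copper_ring's own z axis and vertical above 0.8 rad).
Of pot_a, pot_b, pot_c, pot_d only 3 to 4 are there at a start; the rules pass over those that are not, and their reading is None.
At some moment in a run one of pot_a, pot_b, pot_c, pot_d may be knocked a few centimetres aside while the robot is not near it.
It also fails if it takes over 210 s, if anything falls off the work surface, if the arm or the gripper's body presses on something with over 40 N, if the wrist force passes 120 N, or if a joint passes its speed limit or range.

## Working session

There is one attempt and no reset: what is moved stays moved. The work goes in short steps, each a Python script; the robot and the scene stay as the last script left them, time stands still between calls to the robot, and variables do not carry over. Pictures are saved under pics/ and viewed, at most 14 in all, crops included, and the job is handed in when it is done.

```bash
ls; mkdir -p pics
python3 - <<'E'
from rig import bot
import cv2
for n in("top","side"):
    c=bot.capture(n); cv2.imwrite(f"pics/{n}0.png",c["image"]); print(n,{k:v for k,v in c.items() if k!="image"})
print(bot.get_obs())
E
```

```text
pics
top {'fx': 466.5203059299431, 'fy': 466.5203059299431, 'cx': 323.56301399200447, 'cy': 243.21559346307708, 'D': array([-0.01421032,  0.        ,  0.        ,  0.        ,  0.        ]), 'eye': array([ 0.45609008, -0.06382659,  0.9344046 ]), 'attitude': array([ 0.05154386, -0.69930144,  0.71148416, -0.04594582])}
side {'fx': 434.16514525923674, 'fy': 434.16514525923674, 'cx': 324.62401879024526, 'cy': 240.0303410128674, 'D': array([0.01286426, 0.        , 0.        , 0.        , 0.        ]), 'eye': array([ 0.30003099, -0.4975782 ,  0.50620581]), 'attitude': array([-0.40875784,  0.8762108 , -0.23262442,  0.10515485])}
{'t': 0.1, 'joint_positions': array([-1.29490457,  0.3841486 ,  0.01635433,  1.37105369, -0.00630491,
        1.38819669, -0.04647605]), 'qvel': array([-0.0012494 , -0.00130428,  0.00049377, -0.0026818 , -0.00013118,
       -0.00077884,  0.00044361]), 'tau': array([ 3.37447127e-03, -6.29136658e+01,  8.47598948e-01, -3.72760677e+01,
        1.67188741e-02,  1.05115326e-02, -3.35871175e-05]), 'ee_pos': array([0.20752193, 0.58907402, 0.23838   ]), 'orientation': array([-1.41963552e-04,  1.68534776e-01,  9.85695316e-01, -8.67317510e-04]), 'contact_force': array([-0.30291523, -0.38257532, -0.28837462]), 'moment': array([0.00375736, 0.04758166, 0.02122654]), 'gripper_force': 0.0, 'opening': 0.0856530593194328}
```

View pics/top0.png

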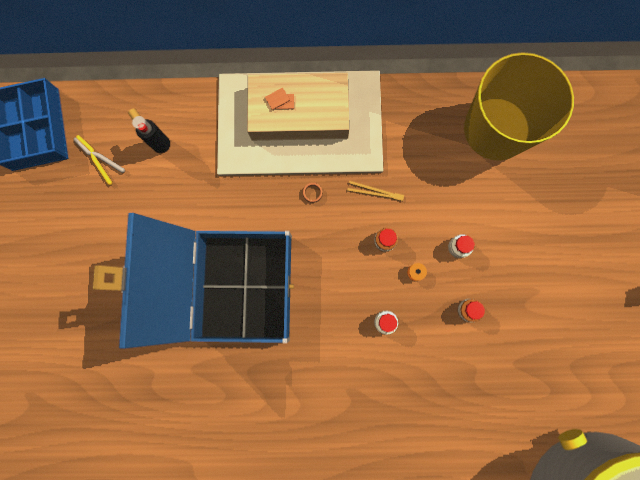

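View pics/side0.png

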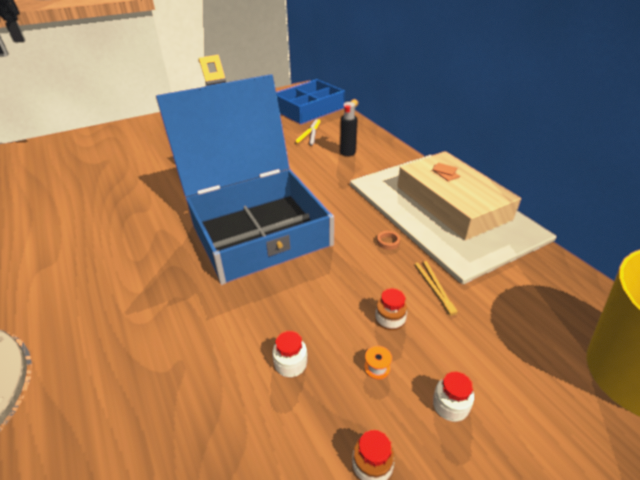

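```bash
cat > h.py <<'E'
import numpy as np, cv2
from scipy.spatial.transform import Rotation as R
from rig import bot
def q2R(q): return R.from_quat([q[1],q[2],q[3],q[0]])
def ray(c,px):
    K=np.array([[c["fx"],0,c["cx"]],[0,c["fy"],c["cy"]],[0,0,1]])
    u=cv2.undistortPoints(np.array([[px]],float),K,c["D"])[0,0]
    return q2R(c["attitude"]).apply([u[0],u[1],1])
def plane(c,px,z):
    d=ray(c,px); return c["eye"]+d*(z-c["eye"][2])/d[2]
def proj(c,P):
    K=np.array([[c["fx"],0,c["cx"]],[0,c["fy"],c["cy"]],[0,0,1]])
    p=q2R(c["attitude"]).inv().apply(np.atleast_2d(P)-c["eye"])
    return cv2.projectPoints(p,np.zeros(3),np.zeros(3),K,c["D"])[0][:,0]
def redblobs(c,amin=100):
    h=cv2.cvtColor(c["image"],cv2.COLOR_BGR2HSV)
    m=(((h[...,0]<4)|(h[...,0]>175))&(h[...,1]>200)&(h[...,2]>120)).astype(np.uint8)
    n,l,s,ce=cv2.connectedComponentsWithStats(m)
    return [(ce[i],s[i,4],s[i,:4]) for i in range(1,n) if s[i,4]>amin]
E
python3 - <<'E'
from h import *
np.set_printoptions(precision=4,suppress=True)
t=bot.capture("top");s=bot.capture("side")
print("corners rim");
for p in [(200,233),(289,233),(286,342),(197,341)]: print(p,plane(t,p,.064))
for p in [(219,272),(329,238)]: print('side',p,plane(s,p,.064))
print("catch",plane(t,(292,287),.047),plane(s,(280,245),.047))
for c,n in((t,'top'),(s,'side')):
  for ce,a,b in redblobs(c,50): print(n,ce,a,b,plane(c,ce,.045))
for n,p,z in(("reel",(418,271),.025),("ring",(313,193),.012),("tw1",(347,189),.004),("tw2",(403,196),.004)): print(n,plane(t,p,z))
E
```

```text
corners rim
(200, 233) [0.6008 0.176  0.064 ]
(289, 233) [0.5977 0.0071 0.064 ]
(286, 342) [0.3955 0.0139 0.064 ]
(197, 341) [0.3998 0.1777 0.064 ]
side (219, 272) [ 0.3883 -0.0251  0.064 ]
side (329, 238) [ 0.5658 -0.0382  0.064 ]
catch [0.4966 0.0035 0.047 ] [0.4983 0.0038 0.047 ]
top [387.1826 237.1233] 219 [379 229  17  17] [ 0.5893 -0.1805  0.045 ]
top [461.5263 243.8947] 95 [457 236  13  17] [ 0.5736 -0.3229  0.045 ]
top [473.2848 311.1394] 165 [466 302  17  17] [ 0.4454 -0.3378  0.045 ]
top [387.5541 322.4234] 222 [379 314  18  18] [ 0.4272 -0.1756  0.045 ]
side [392.7458 298.7011] 358 [382 289  23  20] [ 0.5882 -0.1802  0.045 ]
side [288.3362 342.976 ] 458 [276 332  25  24] [ 0.4262 -0.1751  0.045 ]
side [457.2351 385.523 ] 587 [444 372  28  28] [ 0.5722 -0.3284  0.045 ]
side [374.4093 447.3298] 843 [359 431  32  35] [ 0.4467 -0.3396  0.045 ]
reel [ 0.5245 -0.2408  0.025 ]
ring [ 0.6874 -0.0379  0.012 ]
tw1 [ 0.6965 -0.1073  0.004 ]
tw2 [ 0.6797 -0.2212  0.004 ]
```

Run:
```python
import cv2
a=cv2.imread("pics/top0.png")[200:360,90:310]; b=cv2.imread("pics/side0.png")[40:290,150:345]
a=cv2.resize(a,None,fx=2,fy=2,interpolation=cv2.INTER_CUBIC);b=cv2.resize(b,(351,450))
import numpy as np
o=np.zeros((450,800,3),np.uint8);o[:320,:440]=a;o[:,445:796]=b
cv2.imwrite("pics/z.png",o)
```

```text
(no output)
```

View pics/z.png

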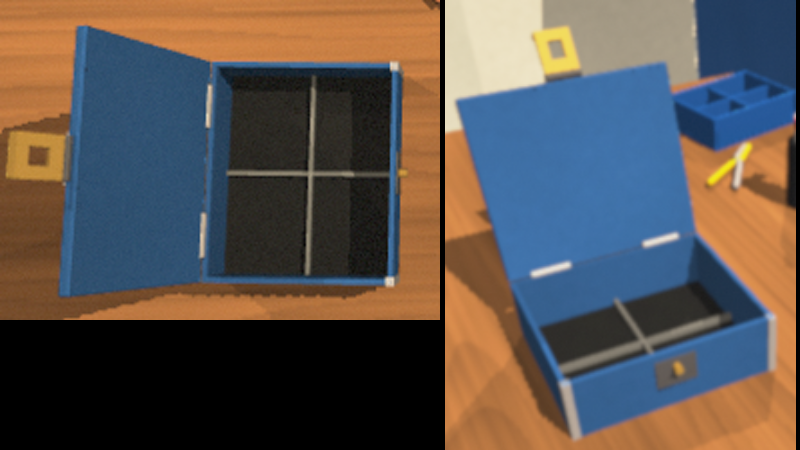

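The pictures show an open case (centre near px 244,286) and four pots, with caps at (387,237), (462,244), (473,311) and (388,322). The lid leans back and the hasp extends past its free edge. Next I fit the case, lid and hasp poses.

```bash
cat > fit.py <<'E'
from h import *
from scipy.optimize import least_squares
def lidpt(dx,dz,y,a):   # lid-frame offset from hinge -> case frame
    return [88e-3+dx*np.cos(a)+dz*np.sin(a), y, 64e-3-dx*np.sin(a)+dz*np.cos(a)]
def pts(a,th):
    m=1e-3
    tip=lidpt(-.180-.042*np.sin(th),.006-.042*np.cos(th),0,a)
    L=lambda y:lidpt(-.176,0,y,a)
    top=[((-88*m,-103*m,64*m),(289.5,231.5)),((-88*m,103*m,64*m),(287,342.5)),((0,0,13*m),(244.5,286.5)),((-98*m,0,47*m),(293.5,286.5)),
      (L(-.103),(133.5,215)),(L(.103),(125.5,346.5)),(tip,(94,277.5))]
    side=[((-88*m,103*m,0),(222.2,282.8)),((-88*m,103*m,64*m),(215.6,252.2)),((-88*m,-103*m,64*m),(331.7,215.6)),((-88*m,-103*m,0),(333.3,244.4)),((-98*m,0,47*m),(280,245)),
      (L(.103),(157.8,95.6)),(L(-.103),(272.2,75)),(tip,(208.3,57.8))]
    return top,side
if __name__=="__main__":
    np.set_printoptions(precision=4,suppress=True)
    t=bot.capture("top");s=bot.capture("side")
    def f(p):
        r=[]
        for c,l in zip((t,s),pts(p[3],p[4])):
            P=R.from_euler('z',p[2]).apply([q[0] for q in l])+[p[0],p[1],0]
            r.append((proj(c,P)-[q[1] for q in l]).ravel())
        return np.concatenate(r)
    o=least_squares(f,[.5,.1,1.54,1.9,2.],loss='soft_l1'); print(o.x); print(f(o.x).reshape(-1,2))
E
python3 fit.py
```

```text
[0.5008 0.0995 1.5446 1.8489 2.0656]
[[-1.4104 -0.4631]
 [-1.1356 -0.5179]
 [ 0.1755 -0.0646]
 [-0.4717 -0.3943]
 [-0.0121 -3.024 ]
 [-0.9693  1.9173]
 [ 0.827  -0.2696]
 [-0.5083  1.2779]
 [-0.5598  2.4702]
 [ 1.6656  0.2651]
 [-0.1874  0.1253]
 [ 0.6019  0.8074]
 [-2.2145 -0.2645]
 [ 1.1301 -1.1743]
 [-0.4671  0.5518]]
```

```bash
cat >> h.py <<'E'
CX,CY,YAW=0.5008,0.0995,1.5446
np.set_printoptions(precision=4,suppress=True)
def c2w(p):
    return R.from_euler('z',YAW).apply([p[0],p[1],p[2]])+[CX,CY,0]
def down(psi,pos):
    best=None
    for k in (-1,0,1,2):
        b=(psi+k*np.pi+np.pi/2)/2; q=np.array([0,np.cos(b),np.sin(b),0])
        j=bot.ik(pos,q)
        if j is not None and (best is None or abs(j[6])<best[0]): best=(abs(j[6]),q)
    if best is None: raise RuntimeError(f"no ik {pos} {psi}")
    return best[1]
def go(pos,psi,line=None):
    q=down(psi,pos)
    if line: bot.line_to(pos,q,max_speed=line)
    else: bot.movep(pos,q)
def fz(): return bot.get_obs()["contact_force"]
def caps(z=.0425):
    "triangulate red caps from top+side"
    t=bot.capture("top");s=bot.capture("side")
    A=[(plane(t,c,z),a) for c,a,_ in redblobs(t,50)];B=[(plane(s,c,z),a) for c,a,_ in redblobs(s,50)]
    return A,B
def press(x,y,psi=0,z0=.0,tag=""):
    go([x,y,z0+.10],psi); bot.line_to([x,y,z0+.062],max_speed=.1)
    f0=fz()[2]; z=z0+.060
    while z>z0+.046:
        bot.line_to([x,y,z],max_speed=.03); o=bot.get_obs(); f=o["contact_force"][2]-f0
        if f>14: break
        z-=.001
    print(tag,"press end z cmd %.4f act %.4f F %.1f t %.1f"%(z,o["ee_pos"][2],f,o["t"]))
    bot.line_to([x,y,z0+.11],max_speed=.15)
E
python3 - <<'E'
from h import *
p=bot.get_obs()["ee_pos"]
for z in (.36,.4,.45): 
    print(z,[bot.ik([x,y,z],bot.get_obs()["orientation"]) is not None for x,y in((.208,.589),(.45,-.2),(.58,-.25))])
bot.line_to([p[0],p[1],.38],max_speed=.25)
go([.45,-.05,.38],0)
bot.grasp(30)
o=bot.get_obs();print(o["t"],o["opening"],o["joint_positions"])
go([.427,-.1755,.14],0)
press(.427,-.1755,tag="white near")
A,B=caps(.045)
for L in(A,B):
    for a in L:print(a)
E
```

```text
0.36 [True, True, True]
0.4 [True, True, True]
0.45 [True, True, True]
4.2083 7.32564142381771e-05 [-0.6289 -0.057   0.6416  1.5618  0.0341  1.6253  0.0138]
white near press end z cmd 0.0490 act 0.0504 F 26.0 t 9.1
(array([ 0.5891, -0.1805,  0.045 ]), np.int32(215))
(array([ 0.5719, -0.3214,  0.045 ]), np.int32(78))
(array([ 0.5881, -0.1804,  0.045 ]), np.int32(352))
(array([ 0.4246, -0.1793,  0.045 ]), np.int32(439))
(array([ 0.5722, -0.3283,  0.045 ]), np.int32(582))
(array([ 0.4466, -0.3396,  0.045 ]), np.int32(841))
```

Run:
```python
from h import *
press(.446,-.339,tag="amber near")
press(.5725,-.3265,tag="white far")
press(.5887,-.1805,tag="amber far")
go([.47,.0,.25],0)
A,B=caps(.0425)
for L in(A,B):
    for a in L:print(a)
for n in("top","side"): cv2.imwrite(f"pics/{n}1.png",bot.capture(n)["image"])
a=cv2.imread("pics/top1.png")[180:360,240:520]; b=cv2.imread("pics/side1.png")[200:480,220:500]
o=np.zeros((560,800,3),np.uint8);o[:257,:400]=cv2.resize(a,(400,257));o[:400,400:]=cv2.resize(b,(400,400))
cv2.imwrite("pics/z1.png",o)
```

```text
amber near press end z cmd 0.0490 act 0.0505 F 19.8 t 14.0
white far press end z cmd 0.0490 act 0.0506 F 14.6 t 18.6
amber far press end z cmd 0.0490 act 0.0506 F 15.9 t 23.4
(array([ 0.5887, -0.1803,  0.0425]), np.int32(220))
(array([ 0.5731, -0.3235,  0.0425]), np.int32(125))
(array([ 0.4462, -0.3372,  0.0425]), np.int32(178))
(array([ 0.4274, -0.1751,  0.0425]), np.int32(221))
(array([ 0.5851, -0.1837,  0.0425]), np.int32(360))
(array([ 0.4253, -0.1776,  0.0425]), np.int32(438))
(array([ 0.57  , -0.3295,  0.0425]), np.int32(571))
(array([ 0.4455, -0.3411,  0.0425]), np.int32(828))
```

View pics/z1.png

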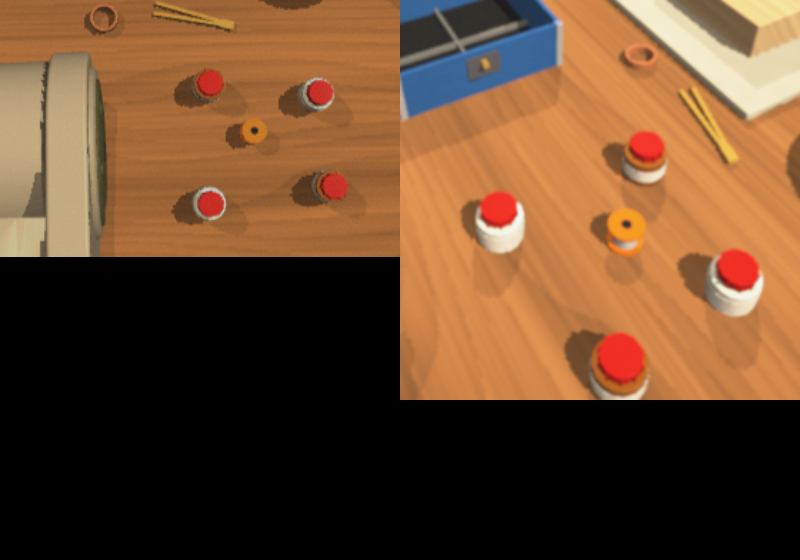

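The caps at px (387,237), (462,244), (473,311) and (388,322) all read home, and the pots haven't moved. Next I pick and place them.

```bash
cat >> h.py <<'E'
def pick(guess,psi):
    A,B=caps(); g=np.array(guess)
    a=[p[:2] for p,ar in A if ar>110 and np.hypot(*(p[:2]-g))<.06]
    b=[p[:2]+[.0025,.0035] for p,ar in B if np.hypot(*(p[:2]-g))<.06]
    print("seen",a,b)
    x,y=a[0] if a else b[0]
    bot.open_gripper(); go([x,y,.15],psi); bot.line_to([x,y,.016],max_speed=.12)
    bot.grasp(30); bot.pause(.2)
    o=bot.get_obs(); print("opening %.4f F %.1f"%(o["opening"],o["gripper_force"]))
    bot.line_to([x,y,.17],max_speed=.2)
    o=bot.get_obs(); print("lifted opening %.4f"%o["opening"])
    return .035<o["opening"]<.05
def place(sx,sy):
    psi=np.arctan2(np.cos(np.pi/6)*np.sign(sy),.5*np.sign(sx))+YAW
    x,y,_=c2w([sx,sy,0]); 
    go([x,y,.19],psi); bot.line_to([x,y,.05],max_speed=.15); bot.line_to([x,y,.0222],max_speed=.05)
    o=bot.get_obs(); print("place",o["ee_pos"],o["contact_force"],"op",o["opening"])
    bot.open_gripper(); bot.line_to([x,y,.20],max_speed=.2); print("t",bot.get_obs()["t"])
E
python3 - <<'E'
from h import *
if pick([.588,-.181],-np.pi/4):
    place(.032,-.038)
    go([.5,-.05,.25],0)
    for L in caps():
        for a in L:print(a)
    for n in("top","side"): cv2.imwrite(f"pics/{n}2.png",bot.capture(n)["image"])
    a=cv2.imread("pics/top2.png")[160:360,100:500]; b=cv2.imread("pics/side2.png")[60:480,120:500]
    o=np.zeros((442,800,3),np.uint8);o[:200,:400]=a;o[:,400:]=cv2.resize(b,(400,442))
    cv2.imwrite("pics/z2.png",o)
E
```

```text
seen [array([ 0.5886, -0.1802])] [array([ 0.5877, -0.1802])]
opening 0.0427 F 30.6
lifted opening 0.0432
place [0.5395 0.1304 0.0219] [-0.0251  0.2994 -2.1975] op 0.042902510760405306
t 34.4167
(array([ 0.5724, -0.3243,  0.0425]), np.int32(141))
(array([ 0.4544, -0.202 ,  0.0425]), np.int32(219))
(array([ 0.4469, -0.3381,  0.0425]), np.int32(190))
(array([0.5392, 0.1288, 0.0425]), np.int32(167))
(array([ 0.4521, -0.2047,  0.0425]), np.int32(461))
(array([ 0.5701, -0.3295,  0.0425]), np.int32(568))
(array([ 0.4454, -0.3411,  0.0425]), np.int32(827))
```

View pics/z2.png

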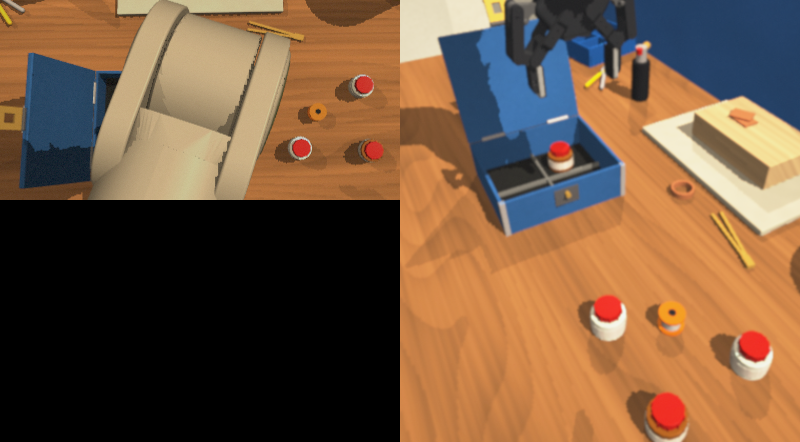

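The amber pot stands in its compartment (px 560,155 in the crop). The near white pot was knocked to about (0.454, -0.202). I carry on with it at its new place.

Run:
```python
from h import *
for g,psi,s in (([.4544,-.202],np.pi/3,(.032,.038)),([.446,-.338],-np.pi/4,(-.040,.038)),([.573,-.325],np.pi/6,(-.040,-.038))):
    if not pick(g,psi): print("FAILED pick"); break
    place(*s)
    go([.5,-.05,.25],0)
go([.45,-.2,.3],0)
for L in caps():
    for a in L:print(a)
for n in("top","side"): cv2.imwrite(f"pics/{n}3.png",bot.capture(n)["image"])
a=cv2.imread("pics/top3.png")[160:360,80:480]; b=cv2.imread("pics/side3.png")[40:290,140:360]
o=np.zeros((454,800,3),np.uint8);o[:200,:400]=a;o[:,400:]=cv2.resize(b,(400,454))
cv2.imwrite("pics/z3.png",o)
```

```text
seen [array([ 0.4544, -0.2021])] [array([ 0.4547, -0.2011])]
opening 0.0432 F 29.9
lifted opening 0.0431
place [0.4636 0.1323 0.0218] [ 0.3922  1.0933 -1.3962] op 0.043089903320298314
t 44.6083
seen [array([ 0.4463, -0.3374])] [array([ 0.4479, -0.3376])]
opening 0.0428 F 30.2
lifted opening 0.0427
place [0.4616 0.0603 0.0218] [-0.3778  0.2387 -0.3183] op 0.042830475179444605
t 54.7
seen [array([ 0.5724, -0.3242])] [array([ 0.5725, -0.3261])]
opening 0.0428 F 30.8
lifted opening 0.0431
place [0.5376 0.0584 0.0218] [-0.2623 -0.2646 -0.6767] op 0.04277799796808234
t 64.375
(array([0.5402, 0.1294, 0.0425]), np.int32(232))
(array([0.5368, 0.0547, 0.0425]), np.int32(210))
(array([0.4626, 0.0589, 0.0425]), np.int32(233))
(array([0.4638, 0.1304, 0.0425]), np.int32(220))
(array([0.5392, 0.1288, 0.0425]), np.int32(167))
(array([0.4628, 0.1307, 0.0425]), np.int32(170))
(array([0.5377, 0.0596, 0.0425]), np.int32(148))
(array([0.4629, 0.0612, 0.0425]), np.int32(188))
```

View pics/z3.png

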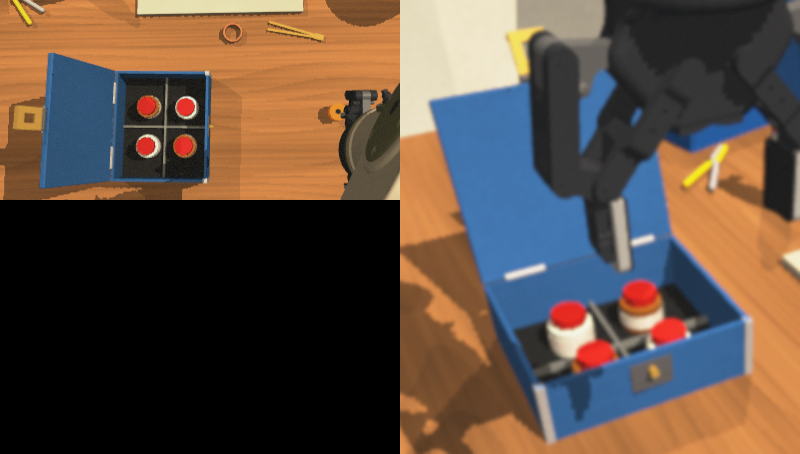

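All four pots stand in their compartments (crop px 148,105; 186,107; 147,147; 184,147). Next I close the lid by pushing it from behind, on the far side and clear of the hasp.

```bash
cat > lid.py <<'E'
from h import *
from fit import lidpt
W=.011; YC=-.070; TIP=.008
bot.grasp(30)
psi=YAW+np.pi/2
def tgt(a,r=.138):
    if a>np.pi/2:
        e=lidpt(-.176,.010,YC,a); return c2w([e[0]+W,YC,.202+TIP])
    c=lidpt(-r,.010,YC,a); return c2w([c[0]+W*np.cos(a/2)**0,YC,c[2]+TIP])
go([.5,-.05,.42],psi); 
p=c2w([.205,YC,.42]); go(p,psi)
p=c2w([.205,YC,.202+TIP]); bot.line_to(p,max_speed=.2)
f0=fz(); q=bot.get_obs()["orientation"]
A=list(np.arange(1.9,.12,-.1))+[.1,.06,.03,0,-.01,-.02,-.03]
for a in A:
    bot.line_to(tgt(a),max_speed=.08)
    o=bot.get_obs(); f=o["contact_force"]-f0
    print("%.2f"%a,o["ee_pos"],f)
    if a<.05 and f[2]>22: break
    if np.linalg.norm(f)>45: print("ABORT"); break
E
python3 lid.py
```

```text
1.90 [0.5751 0.2631 0.2101] [-0.8696  0.9354 -0.3573]
1.80 [0.5748 0.2454 0.2101] [-0.9786  0.8112  0.5572]
1.70 [0.5745 0.2284 0.2102] [0.4133 0.1112 1.8802]
1.60 [0.5742 0.2114 0.2101] [ 3.1858 -0.1855  0.943 ]
1.50 [0.5732 0.1969 0.2101] [1.8162 0.542  0.6458]
1.40 [0.5727 0.1827 0.2094] [-0.3393 -0.7829  1.8956]
1.30 [0.5724 0.1686 0.2074] [-0.1985 -0.1551  0.4819]
1.20 [0.5721 0.1548 0.204 ] [-1.0543 -0.709   0.468 ]
1.10 [0.5719 0.1419 0.1993] [-1.2566  0.3057  0.5761]
1.00 [0.5715 0.1295 0.1933] [-0.5688  0.109   0.0925]
0.90 [0.5711 0.1178 0.186 ] [-0.9614 -0.1995  0.0067]
0.80 [0.5708 0.1068 0.1776] [-0.7268 -0.0869  0.4295]
0.70 [0.5705 0.0968 0.1681] [-0.6746  0.4763  0.8549]
0.60 [0.5702 0.0877 0.1576] [-0.0297  1.0217  0.0455]
0.50 [0.5699 0.0798 0.1464] [-1.5042  0.3057  1.0728]
0.40 [0.5697 0.0729 0.1343] [-0.5452  1.0609 -0.1441]
0.30 [0.5695 0.0674 0.1217] [-1.3306 -0.2615  0.4634]
0.20 [0.5694 0.0631 0.1085] [-0.8896  0.5644  0.3155]
0.10 [0.5693 0.0601 0.095 ] [ 0.4153 -0.347  -0.2263]
0.06 [0.5696 0.0595 0.09  ] [-1.0414  0.0221  0.8538]
0.03 [0.5696 0.0591 0.0859] [-0.5193  0.6489  0.5426]
0.00 [0.5702 0.0587 0.0822] [-0.2231  0.3439  3.2513]
-0.01 [0.5703 0.0587 0.082 ] [-6.1304  1.1212 14.9175]
-0.02 [0.5704 0.0587 0.0819] [-10.258   -0.456   27.3381]
```

Run:
```python
from h import *
p=bot.get_obs()["ee_pos"]; bot.line_to([p[0],p[1],.25],max_speed=.2)
go([.45,-.25,.3],YAW+np.pi/2)
for n in("top","side"): cv2.imwrite(f"pics/{n}4.png",bot.capture(n)["image"])
a=cv2.imread("pics/top4.png")[210:360,170:320]; b=cv2.imread("pics/side4.png")[120:310,170:360]
o=np.hstack([cv2.resize(a,(400,400),interpolation=2),cv2.resize(b,(400,400),interpolation=2)])
cv2.imwrite("pics/z4.png",o); print(bot.get_obs()["t"])
```

```text
80.2417
```

View pics/z4.png

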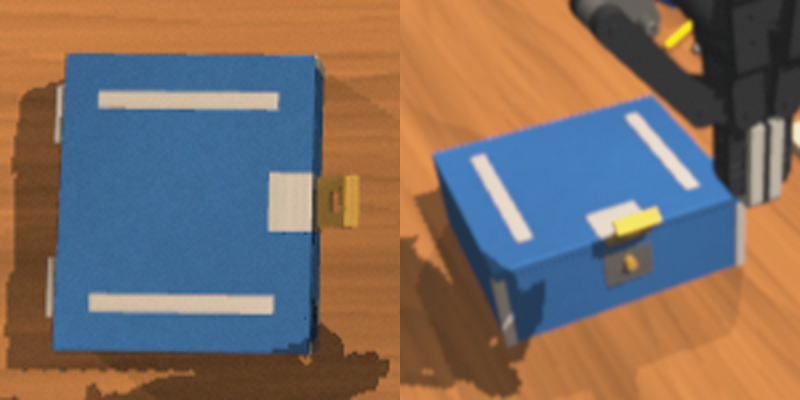

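The lid is shut flat, and the hasp sticks out in front with its tip near px (304,285). I push it down off-centre of the stud, then in against the front.

```bash
cat > hasp.py <<'E'
from h import *
psi=YAW+np.pi/2; YC=-.020; T=.008
P=lambda x,z:c2w([x,YC,z+T])
go(P(-.128,.18),psi); bot.line_to(P(-.128,.115),max_speed=.15); f0=fz()
for z in np.arange(.105,.015,-.006):
    bot.line_to(P(-.128,z),max_speed=.06); f=fz()-f0; print("z %.3f"%z,f)
    if abs(f[2])>25: print("STOP"); raise SystemExit
for x in np.arange(-.126,-.100,.002):
    bot.line_to(P(x,z),max_speed=.04); f=fz()-f0; print("x %.3f"%x,f)
    if -f[1]>15: break
bot.pause(.3)
bot.line_to(P(-.135,z),max_speed=.1); bot.line_to(P(-.15,.2),max_speed=.2)
go([.45,-.25,.3],psi)
for n in("top","side"): cv2.imwrite(f"pics/{n}5.png",bot.capture(n)["image"])
a=cv2.imread("pics/top5.png")[210:360,170:320]; b=cv2.imread("pics/side5.png")[180:310,200:330]
o=np.hstack([cv2.resize(a,(400,400),interpolation=2),cv2.resize(b,(400,400),interpolation=2)])
cv2.imwrite("pics/z5.png",o); print(bot.get_obs()["t"])
E
python3 hasp.py
```

```text
z 0.105 [ 0.0306  1.7258 -0.2302]
z 0.099 [ 1.4084 -2.3841  0.8652]
z 0.093 [  0.9775 -12.8483   9.557 ]
z 0.087 [  0.2258 -20.3962  12.1462]
z 0.081 [  3.8878 -17.1431   7.8733]
z 0.075 [  4.0848 -23.8609   9.343 ]
z 0.069 [  5.0633 -29.8065   7.0259]
z 0.063 [  6.253  -31.8615   3.6326]
z 0.057 [  8.1234 -33.3702  -1.6264]
z 0.051 [ 8.734  -5.37   -3.5835]
z 0.045 [ 8.3335 -2.6424 -4.1618]
z 0.039 [ 8.2569 -0.8644 -3.5297]
z 0.033 [ 7.1937 -1.0185 -3.467 ]
z 0.027 [ 8.3034 -0.5768 -4.6374]
z 0.021 [ 7.0884  2.7834 -0.4383]
x -0.126 [ 8.387  -1.1067 -3.1098]
x -0.124 [ 8.191  -0.8819 -3.6731]
x -0.122 [ 8.6744 -1.9538 -3.3785]
x -0.120 [ 8.7866 -0.6148 -4.1921]
x -0.118 [ 7.7083 -1.1336 -3.1322]
x -0.116 [ 8.8563 -0.2248 -4.5566]
x -0.114 [ 9.1308 -0.7211 -3.3432]
x -0.112 [ 8.6588 -0.5498 -3.9989]
x -0.110 [ 8.8789 -0.7298 -2.3468]
x -0.108 [ 8.4565 -4.7394 -1.1715]
x -0.106 [ 8.4158 -9.1406 -3.4018]
x -0.104 [  8.599  -14.2059  -4.2022]
x -0.102 [  8.7923 -19.1805  -5.0781]
91.75
```

View pics/z5.png

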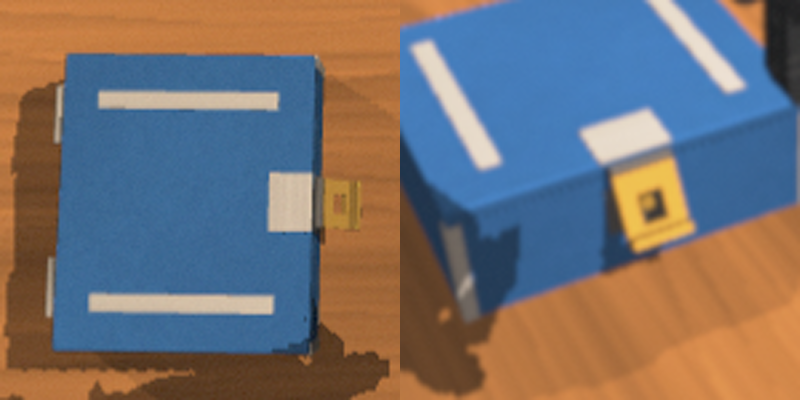

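The hasp swung down to about half way. The finger then slid off its side edge, because the fingertips are narrower than I assumed. I push it in from outside, closer to its middle.

```bash
cat > hasp2.py <<'E'
from h import *
psi=YAW+np.pi/2; YC=-.011; T=.008; z=.022
P=lambda x,z:c2w([x,YC,z+T])
go(P(-.17,.15),psi); bot.line_to(P(-.17,z),max_speed=.15); f0=fz(); print(f0)
for x in np.arange(-.150,-.100,.003):
    bot.line_to(P(x,z),max_speed=.05); f=fz()-f0; print("x %.3f"%x,f)
    if -f[1]>18: break
bot.pause(.3)
bot.line_to(P(-.15,z),max_speed=.1); bot.line_to(P(-.16,.2),max_speed=.2)
go([.45,-.25,.3],psi)
for n in("top","side"): cv2.imwrite(f"pics/{n}6.png",bot.capture(n)["image"])
a=cv2.imread("pics/top6.png")[210:360,170:320]; b=cv2.imread("pics/side6.png")[180:310,200:330]
o=np.hstack([cv2.resize(a,(400,400),interpolation=2),cv2.resize(b,(400,400),interpolation=2)])
cv2.imwrite("pics/z6.png",o); print(bot.get_obs()["t"])
E
python3 hasp2.py
```

```text
[-0.2122 -0.087   0.3909]
x -0.150 [-0.3307  0.4853 -0.0919]
x -0.147 [-0.0522 -0.0284 -0.61  ]
x -0.144 [ 0.3794  0.1151 -1.132 ]
x -0.141 [-0.0902 -0.0363  0.3409]
x -0.138 [ 0.4172 -0.3351 -0.6389]
x -0.135 [-0.4663 -0.7429 -0.5105]
x -0.132 [ 0.1512 -0.4011 -0.241 ]
x -0.129 [ 0.1176 -0.7341 -0.151 ]
x -0.126 [-0.1965 -1.8954 -1.1951]
x -0.123 [-0.6144  0.0599 -0.058 ]
x -0.120 [0.0506 1.3302 0.1319]
x -0.117 [-0.7717  0.3355 -0.8954]
x -0.114 [ 0.0978 -0.0583 -0.6923]
x -0.111 [ 0.4731 -4.8219 -0.8463]
x -0.108 [  1.4745 -12.4981  -3.6178]
x -0.105 [  1.7812 -20.4298  -4.8271]
100.9
```

View pics/z6.png

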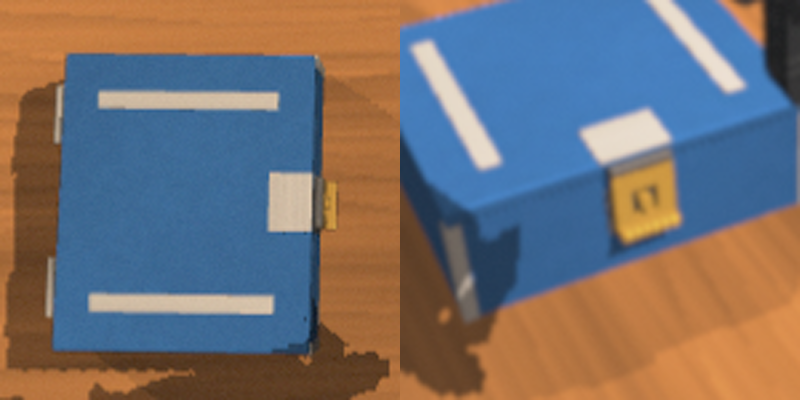

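Run:
```python
from h import *
t=bot.capture("top");s=bot.capture("side")
inv=lambda P:R.from_euler('z',-YAW).apply(P-np.array([CX,CY,0]))
for z in(.026,.030,.036): print(z,inv(plane(t,(296.4,286.9),z)))
# reference: case front lid edge & catch
for th in (0,.1,.2,.3,.4):
    for h in(.008,):
        P=c2w([-.092-.042*np.sin(th)-h*np.cos(th),0,.070-.042*np.cos(th)+h*np.sin(th)])
        Q=c2w([-.098,0,.047])
        print(th,proj(t,P),proj(s,P),"stud",proj(t,Q),proj(s,Q))
a=t["image"][265:310,280:310];b=s["image"][220:270,255:305]
cv2.imwrite("pics/z7.png",np.hstack([cv2.resize(a,(333,500),interpolation=0),cv2.resize(b,(460,500),interpolation=0)]))
```

```text
0.026 [-0.103   0.0005  0.026 ]
0.03 [-0.1033  0.0007  0.03  ]
0.036 [-0.1037  0.0009  0.036 ]
0 [[294.7634 286.5797]] [[281.8931 255.2424]] stud [[293.0072 286.1154]] [[280.5814 245.7969]]
0.1 [[296.8704 286.576 ]] [[282.8763 256.2812]] stud [[293.0072 286.1154]] [[280.5814 245.7969]]
0.2 [[298.9066 286.5622]] [[283.8221 257.0999]] stud [[293.0072 286.1154]] [[280.5814 245.7969]]
0.3 [[300.8539 286.5381]] [[284.721  257.6872]] stud [[293.0072 286.1154]] [[280.5814 245.7969]]
0.4 [[302.6946 286.5041]] [[285.5637 258.0339]] stud [[293.0072 286.1154]] [[280.5814 245.7969]]
```

View pics/z7.png

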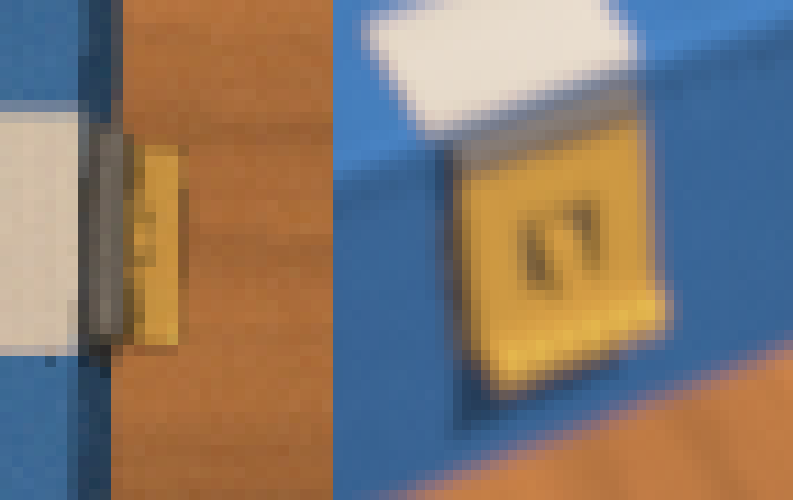

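The hasp hangs nearly flat with the stud through its slot. Its tip at px 296.3 gives about 0.07 rad, which is too near the 0.12 limit. I push again, harder and clear of the stud, and touch the bare case front for reference.

```bash
cat > hasp3.py <<'E'
from h import *
psi=YAW+np.pi/2; T=.008; z=.022
inv=lambda P:R.from_euler('z',-YAW).apply(P-np.array([CX,CY,0]))
for YC,xs,F in((-.0135,-.115,30),(-.055,-.108,10)):
    P=lambda x,z:c2w([x,YC,z+T])
    if YC>-.02: go(P(-.17,.15),psi)
    bot.line_to(P(-.15,z),max_speed=.15); f0=fz(); x=xs
    while x>-.2 and x<-.09:
        bot.line_to(P(x,z),max_speed=.04); o=bot.get_obs(); f=o["contact_force"]-f0
        print("x %.4f act"%x,inv(o["ee_pos"])[:2],f)
        if -f[1]>F: break
        x+=.0015
    bot.pause(.3); bot.line_to(P(-.15,z),max_speed=.1)
bot.line_to(P(-.16,.2),max_speed=.2); go([.45,-.25,.3],psi)
t=bot.capture("top");s=bot.capture("side")
a=t["image"][265:310,280:310];b=s["image"][220:270,255:305]
cv2.imwrite("pics/z8.png",np.hstack([cv2.resize(a,(333,500),interpolation=0),cv2.resize(b,(460,500),interpolation=0)]))
E
python3 hasp3.py
```

```text
x -0.1150 act [-0.1153 -0.0135] [0.3348 0.3533 0.6068]
x -0.1135 act [-0.1136 -0.0135] [ 0.6748  0.5029 -1.7359]
x -0.1120 act [-0.1122 -0.0135] [-0.4267  0.0544 -0.8034]
x -0.1105 act [-0.112  -0.0135] [-0.5364 -5.6019 -2.1983]
x -0.1090 act [-0.1118 -0.0135] [ 0.4871 -9.0512 -1.9802]
x -0.1075 act [-0.1116 -0.0134] [  0.9423 -12.0373  -3.0455]
x -0.1060 act [-0.1114 -0.0134] [  1.4052 -17.1483  -4.8647]
x -0.1045 act [-0.1112 -0.0134] [  1.3726 -19.3874  -5.7682]
x -0.1030 act [-0.111  -0.0134] [  1.3358 -23.8958  -6.2675]
x -0.1015 act [-0.1108 -0.0134] [  1.917  -27.173   -7.4691]
x -0.1000 act [-0.1106 -0.0134] [  1.6811 -31.2713  -7.4723]
x -0.1080 act [-0.1084 -0.055 ] [ 0.4362 -0.9163 -0.5889]
x -0.1065 act [-0.1065 -0.055 ] [-0.2864 -0.4092 -0.4207]
x -0.1050 act [-0.1048 -0.055 ] [ 1.5848 -0.7434 -0.1521]
x -0.1035 act [-0.1033 -0.055 ] [ 1.3354 -1.9572 -0.035 ]
x -0.1020 act [-0.1018 -0.055 ] [ 0.4616 -1.1286 -0.3952]
x -0.1005 act [-0.1008 -0.055 ] [ 0.5267 -2.1611 -0.1383]
x -0.0990 act [-0.1008 -0.055 ] [ 0.8465 -7.2506 -1.5518]
x -0.0975 act [-0.1008 -0.055 ] [  1.9087 -11.2228  -1.3764]
```

View pics/z8.png

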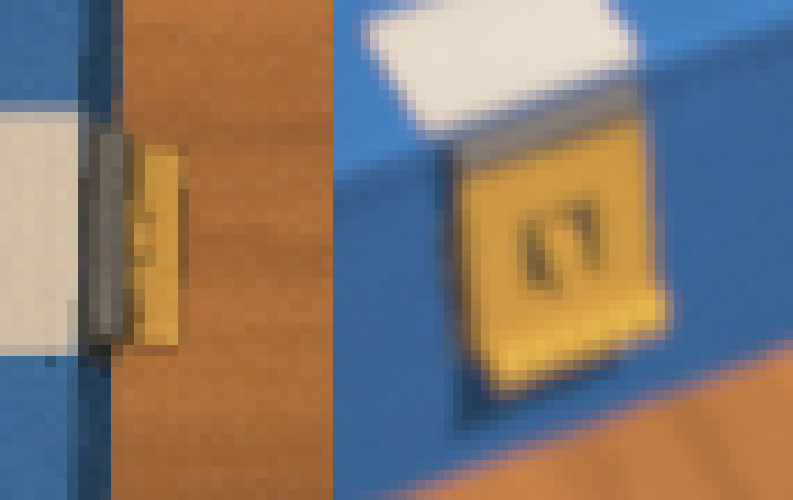

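The lip sits about 11 mm in front of the bare case front. That matches the flat position, and it is against a hard stop. The lid looks unchanged.

```bash
python3 -c "
from rig import bot
print(bot.get_obs()['t']); print(bot.hand_in())"
```

```text
113.85
the job is handed in; nothing more can be done
None
```

I handed the job in at 113.9 s, with all four pots capped and standing in the case, the lid shut and the hasp flat over its catch; the hand-in call returned no verdict.

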